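# Load a reagent cassette into the analyser dock until it clicks

### The job

Lift the white reagent cassette out of its grey cradle by the middle of its body and lay it flat on the metal ledge in front of the white dock, nose towards the dock's mouth, and let go of it. Then take it again by the narrow grey grip at its tail and push it gently into the dock until the sprung ball inside clicks into its side notch and it stays held when you let go; the stop is set deeper or shallower each time, so feel for it and do not ram the buffer at the back. Leave the cup, the tape roll and the timer where they stand.

Things in the scene. Friction and masses are not known exactly. Their poses are not given: they have to be found in the camera images.
- cassette: White plastic block 100 x 50 x 40 mm (x, y, z), chamfered nose, grey tail grip behind; loose, 0.18 to 0.35 kg. Origin: centre of the white body's underside; z up, x to the nose: body spans x -50..50, y -25..25, z 0..40 mm. Tail grip: x -80..-50, y -10..10, z 6..34 mm. Upright notch in the +y side, 6 mm deep, x 14..34 mm. Starts lying in the cradle along its x.
- cassette_tail (a point): Middle of the cassette's tail grip (65 mm behind the body's origin, 20 mm above its underside); axes as the cassette.
- cradle: Grey fixed cradle, base plate 8 mm thick, 160 x 80 mm. Origin on the bench under the cassette's start position, x to the nose end. Cheeks 46 mm high stand 5 mm beside the tail grip (fingers do not fit there); cheeks 30 mm high 3 mm beside the nose, an end wall beyond. From x -50 to +40 mm the body's sides are free. The cassette lifts straight up.
- dock: White fixed housing 110 mm wide, 66 high, 139 deep, metal ledge in front. Origin on the bench under the middle of its mouth; x points into the dock, z up. Ledge and channel floor: one flat plate 70 mm wide, top at z 12 mm; the ledge spans x -120..0 mm. Channel 52 mm wide, 43 high, slick (friction 0.2); mouth flared from about 64 mm at x 0 to 52 mm at x 20 mm.
- dock_mouth (a point): Middle of the dock's mouth on the ledge's top (12 mm above the dock's origin), axes as the dock. The cassette enters nose first, its x along the dock's x. Ball, ejector and buffer are one hidden unit, set anew each time up to 10 mm deeper or shallower: when held, the cassette's origin is 27 to 51 mm past the mouth, the rear of its white body up to 23 mm outside.
- ball (a joint): Sprung ball in the dock's +y wall, hidden: 0 = fully out (free, or clicked in the notch), 0.003 to 0.005 m = pressed back by the cassette's side. 4 N preload, 0.4 N/mm. The nose meets it 20 to 25 mm before home; pushing past it takes 5 to 12 N, for a moment up to 20 N if the cassette goes in crooked.
- ejector (a joint): Sprung pad that the nose presses back over the last 11 mm: 0 = free, 0.008 to 0.0115 m when the cassette is held by the ball, 0.0115 m when it touches the buffer. Pushes back with 1.1 to 1.8 N.
- buffer (a joint): Stiff buffer up to 3 mm beyond the click: 0 = not loaded; gives way from 16 N on, 8 N/mm (0.0025 m = 36 N = rammed). Feeling it means that the cassette is home.
- specimen_cup: Bystander: specimen cup, 56 mm wide, 54 mm high, standing; origin at the centre of its underside.
- indicator_tape: Bystander: flat roll of tape, 66 mm wide, 19 mm high; origin at the centre of its underside.
- lab_timer: Bystander: small timer, 68 x 66 x 18 mm; origin at the centre of its underside.

How it is judged:
On the way, in this order (a step that is already met when the one before it is completed fails the run):
1. the cassette lies flat on the dock's ledge, nose towards the mouth, let go of (z of cassette in the frame of dock between 0.008 and 0.017 m and x of cassette in the frame of dock between -0.12 and -0.02 m and y of cassette in the frame of dock between -0.03 and 0.03 m and x of cassette_tail in the frame of dock below -0.08 m and angle between cassette's own z axis and vertical below 0.12 rad and angle between the x axis of cassette and the x axis of dock, either way round below 0.4 rad and contact force between the fingers and cassette below 0.1 N), for 0.2 s.
2. the cassette is gripped again by its tail (horizontal distance between the grasp point and cassette_tail below 0.018 m and contact force between the fingers and cassette above 2 N and value of joint ejector below 0.003 m), for 0.1 s.
At the end, for the whole second after the job is handed in: The cassette is in the dock nose first with its tail outside the mouth, level and straight (within 4 degrees), at rest and let go of, held by the ball: the ball is out in the notch (joint below 1.2 mm) while the ejector stays pressed back by more than 5 mm (value of joint ball below 0.0012 m and value of joint ejector above 0.005 m and x of cassette in the frame of dock above 0.02 m and x of cassette_tail in the frame of dock below 0 m and z of cassette in the frame of dock below 0.017 m and angle between the x axis of cassette and the x axis of dock, either way round below 0.07 rad and angle between cassette's own z axis and vertical below 0.07 rad and linear speed of cassette below 0.02 m/s and contact force between the fingers and cassette below 0.1 N); the robot touches nothing.
It fails at once if the buffer is rammed (pressed more than 2.5 mm, about 36 N) (value of joint buffer above 0.0025 m).
It fails at once if the specimen cup is moved over 25 mm or tipped (distance of specimen_cup from where it was at the start of the episode above 0.025 m or angle between specimen_cup's own z axis and vertical above 0.4 rad).
It fails at once if the tape roll is moved over 25 mm (distance of indicator_tape from where it was at the start of the episode above 0.025 m).
It fails at once if the timer is moved over 25 mm (distance of lab_timer from where it was at the start of the episode above 0.025 m).
It also fails if it takes over 61 s, if anything falls off the work surface, if the arm or the gripper's body presses on something with over 40 N, if the wrist force passes 120 N, or if a joint passes its speed limit or range.

### The arm

A 6-joint arm with a two-finger parallel gripper is mounted at the origin on a cart in front of the work surface, level with it; the furniture and walls round the work are solid. World frame = base frame: x ahead of the robot, y to its left, z up, the work surface at z = 0. Lengths are in m, angles in rad, forces in N, time in s.
With the tool pointing down it reaches from about 0.275 to 0.85 m from the base axis. Payload 5.2 kg.
Tool frame: the origin (TCP) lies at the very end of the fingers, on their centre line; the grasp point (between the pads) lies 19 mm behind it; z points along the fingers, y is the line along which they close (so a half turn about z gives the same grasp; the last joint's range is limited). The gripper opens to 85 mm and grips with 20 to 120 N. Pads are 22 mm wide; open, the fingers measure 114 mm over their backs; the gripper's body (76 mm by 85 mm) begins 54 mm behind the grasp point. The pads swing forward as they close: fully open they stand 13 mm farther back than shut.
Start: joints at [1.09, 0.259, 1.535, -0, 1.348, -0.203], TCP at [0.151, 0.529, 0.231] pointing down, gripper open.
Joint ranges: [-3.14, 3.14], [-0.91, 2.08], [0.19, 2.58], [-1.22, 4.36], [0.22, 2.71], [-3.12, 3.12]. Speed limits (rad/s): [2.57, 2.57, 3.14, 3.14, 3.14, 3.14].

### API

Orientations are given as a unit quaternion [x, y, z, w].
In Python, from rig import manip gives the robot as it stands.
- The arm moves only by the tool send_rows, never from a script. Its argument "increments" is a list of rows, each an object with "offset": the shift along the tool's x, y, z in mm, a list of three; "turn": the turn about the tool's z in degrees; "hand": the opening, from -1 (shut) to 1 (fully open). In form: [{"offset": [x, y, z], "turn": turn, "hand": hand}, ...]. A call has 1 to 20 rows; each row shifts and turns the commanded pose from where the row before left it, along the tool's axes as they then stand; what a row does not reach is not made up. A row lasts 1/8 s, in which the tool goes at most 62.5 mm and 10.7 degrees, less where a joint would pass 70% of its speed; a pose out of reach is approached as far as the arm can. A call with a gripper value outside its range is refused whole. The fingers move at their own pace and stop on an object; "newtons" is the grip in N (left out, the last holds). Time passes only in rows, so rows that do not move let the fingers close. It gives the time, the measured TCP pose, the force, the opening and the grip force at its end, in the units of the state.
- manip.observe(): the state, without advancing time (a new reading comes with each control period).
- manip.get_image(name): name is "side" or "top"; returns the picture (400x640x3 uint8, red, green, blue); there is no depth.
- manip.camera_model(name): a dict with "vertical_fov" (degrees; the focal length in pixels is half the picture's height over the tangent of half this angle, whatever the lens; pixels are square), "cx", "cy" (the principal point, pixels), "position" and "rotation" of the camera in the world. Camera axes: x right, y down, z forward; pixel columns grow to the right and rows downward; lengths in m; the calibration is good to about 2 mm. A picture is of the moment at which its call begins. camera_model takes no time and is no camera call.
- manip.close_job(): hands the job in; it is judged then, once.
The state is a dict: "t": time; "joint_pos": joint angles; "joint_vel": joint speeds; "joint_torque": joint torques, N m; "position": TCP position; "tcp_rot": TCP orientation; "contact_force": force on the tool from outside, world axes, zero at the start; "ft_torque": the same for the moment, N m; "grip_width": opening from 0.0 (shut) to 1.0 (fully open); "finger_force": force on a finger pad.
Only numpy, scipy, OpenCV 4.12 (cv2) and the standard library are available. Lean on these libraries where they do the work, as an engineer would, in place of code of your own. Each camera call takes 0.05 s, during which the arm holds its last target. There are 200 camera calls.

## Working session

There is one attempt and no reset: what is moved stays moved. The work goes in short steps, Python scripts to look and compute and a tool call to move; the robot and the scene stay as the last step left them, time stands still between calls to the robot, and variables do not carry over. Pictures are saved under pics/ and viewed, at most 10 in all, crops included, and the job is handed in when it is done.

Besides the shell and the picture viewer there is one more tool, called as a command line: name --argument value ..., lists and objects as JSON in quotes. send_rows: Moves the arm, as the interface text tells. Its arguments: {"type":"object","properties":{"increments":{"type":"array"},"newtons":{"type":"number"}},"required":["increments"]}

```bash
mkdir -p pics; python3 - <<'E'
from rig import manip
import cv2
for n in("side","top"):
    cv2.imwrite(f"pics/{n}0.png",cv2.cvtColor(manip.get_image(n),cv2.COLOR_RGB2BGR)); print(n,manip.camera_model(n))
print(manip.observe())
E
```

```text
side {'vertical_fov': 57.52308606156883, 'cx': 316.9052225348131, 'cy': 199.42294990074413, 'position': array([ 0.27163317, -0.57333498,  0.64119314]), 'rotation': array([ 0.8915928 , -0.21414071,  0.08229153, -0.39042815])}
top {'vertical_fov': 51.91899730311045, 'cx': 321.66801036991905, 'cy': 199.7955122906293, 'position': array([0.4738574 , 0.01782496, 0.95319552]), 'rotation': array([ 0.71308798, -0.69947705,  0.04174733, -0.02223828])}
{'t': 0.1, 'joint_pos': array([ 1.09020285e+00,  2.59317122e-01,  1.53596352e+00,  1.73788015e-05,
        1.34799849e+00, -2.02787591e-01]), 'joint_vel': array([ 1.50827958e-03, -5.99911945e-04, -4.66898354e-03,  8.29222803e-05,
       -1.89365641e-04, -1.85658106e-03]), 'joint_torque': array([ 1.73996566e-03, -4.46970034e+01, -2.91249740e+01, -4.82321775e-04,
        6.36574550e-03, -2.59486555e-06]), 'position': array([0.15058049, 0.52850082, 0.23053659]), 'tcp_rot': array([ 1.38458567e-01,  9.90367868e-01, -7.91652292e-04, -2.90536177e-04]), 'contact_force': array([ 0.12887949,  0.29426005, -1.22696122]), 'ft_torque': array([ 0.0027772 ,  0.00150468, -0.02945963]), 'finger_force': 0.0, 'grip_width': 1.0005769305889234}
```

View pics/top0.png

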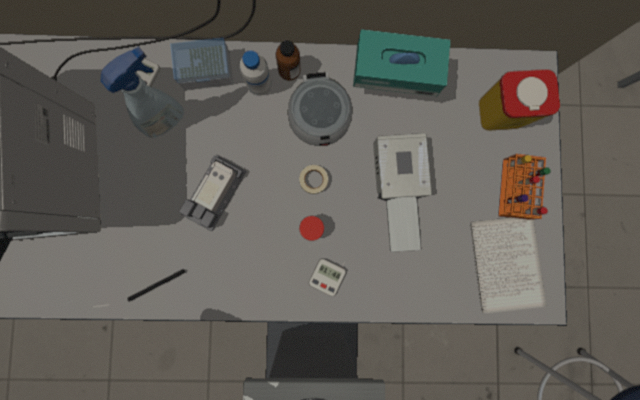

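View pics/side0.png

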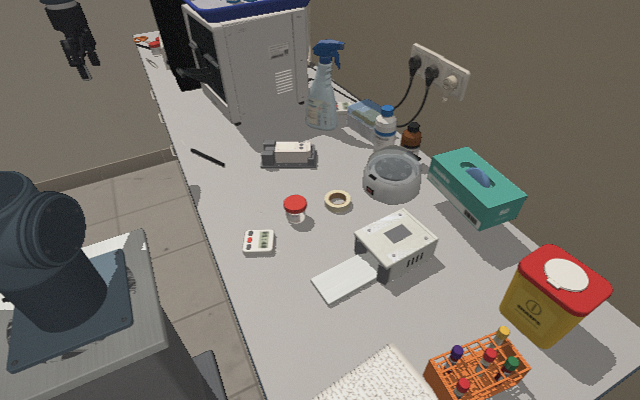

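The top view shows the cradle at about (213,192), with the dark tail cheeks at lower left, so the nose points up-right. The dock is at (404,165), with its ledge running down to about (405,250). The cup is at (312,228), the tape at (314,179) and the timer at (328,277). I'll enlarge the cradle and the dock next.

```bash
python3 - <<'E'
import cv2,numpy as np
t=cv2.imread("pics/top0.png");s=cv2.imread("pics/side0.png")
def c(i,x,y,w,h,k): return cv2.resize(i[y:y+h,x:x+w],None,fx=k,fy=k,interpolation=cv2.INTER_CUBIC)
a=c(t,170,145,80,90,5); b=c(t,365,125,80,135,4)   # 400x450, 320x540
o=np.zeros((540,730,3),np.uint8);o[:450,:400]=a;o[:,405:725]=b
cv2.imwrite("pics/crop_top.png",o)
a=c(s,250,130,80,50,5); b=c(s,305,200,140,110,4) # 400x250;560x440
cv2.imwrite("pics/crop_side.png",np.vstack([cv2.copyMakeBorder(c(s,250,130,80,50,3),0,0,0,320,cv2.BORDER_CONSTANT),b]))
E
```

```text
(no output)
```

View pics/crop_top.png

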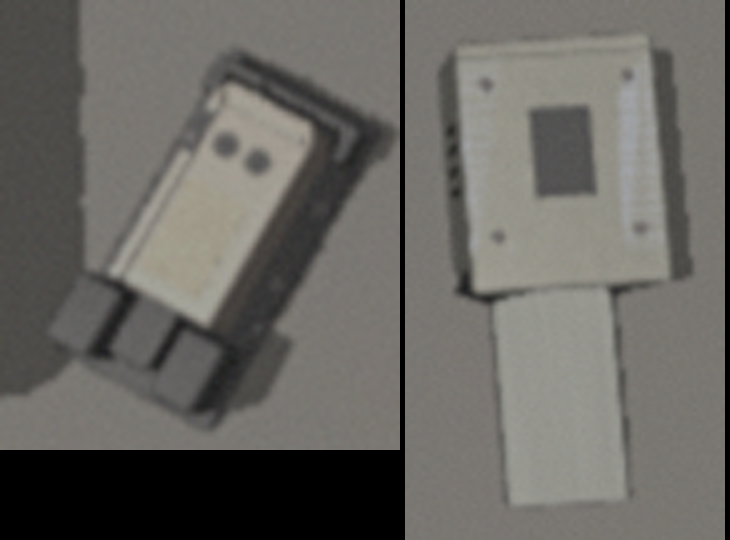

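View pics/crop_side.png

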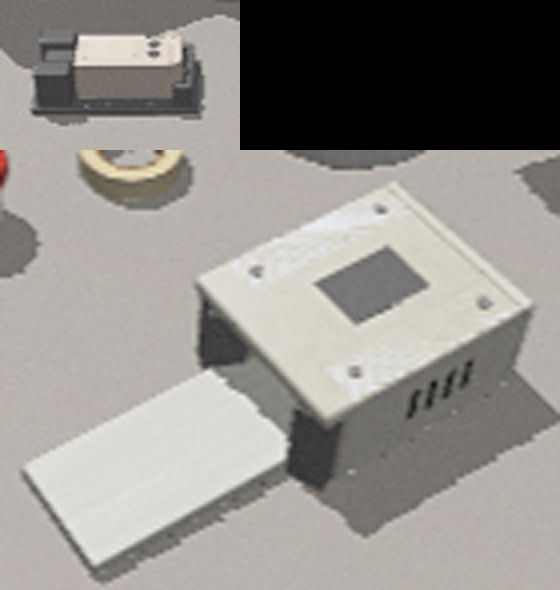

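Reading the crops: the cassette's top face has tail corners at crop pixels (107,272) and (212,325), and its nose is up-right. The dock roof corners are at about (473,292), (670,279), (650,36) and (457,48), and the ledge end is at (510,505) to (630,498). I'll fit both poses using the two cameras together.

```bash
cat > h.py <<'E'
import numpy as np
from rig import manip
from scipy.spatial.transform import Rotation as R
from scipy.optimize import least_squares
CM={n:manip.camera_model(n) for n in("side","top")}
def proj(n,P):
    m=CM[n];f=200/np.tan(np.radians(m["vertical_fov"]/2))
    q=R.from_quat(m["rotation"]).inv().apply(np.atleast_2d(P)-m["position"])
    return np.c_[m["cx"]+f*q[:,0]/q[:,2],m["cy"]+f*q[:,1]/q[:,2]]
def tow(p,L):
    c,s=np.cos(p[2]),np.sin(p[2]);L=np.atleast_2d(L)
    return np.c_[p[0]+c*L[:,0]-s*L[:,1],p[1]+s*L[:,0]+c*L[:,1],L[:,2]]
def crop(u,v,k,ox,oy,sx=0,sy=0): return [(u-sx+.5)/k-.5+ox,(v-sy+.5)/k-.5+oy]
def fit(obs,p0):  # obs: (cam,local mm,pixel)
    fun=lambda p:np.concatenate([(proj(n,tow(p,np.array(l)/1000))[0]-u) for n,l,u in obs])
    r=least_squares(fun,p0,loss="soft_l1");return r.x,np.round(fun(r.x).reshape(-1,2),1)
E
python3 - <<'E'
from h import *
T=lambda u,v:crop(u,v,5,170,145); D=lambda u,v:crop(u,v,4,365,125,405)
S=lambda u,v:crop(u,v,3,250,130); E=lambda u,v:crop(u,v,4,305,200,0,150)
cas=[("top",(-50,25,48),T(107,272)),("top",(-50,-25,48),T(212,325)),("top",(50,-17,48),T(312,124)) ,
("side",(-50,-25,48),S(77,67)),("side",(-50,25,48),S(79,36)),("side",(-50,-25,8),S(75,96))]
print(fit(cas,[.4,.25,-.5]))
dt=[("top",(-120,35,12),D(510,505)),("top",(-120,-35,12),D(630,498)),("top",(0,55,66),D(473,292)),("top",(0,-55,66),D(670,279))]
ds=[("side",(-120,35,12),E(25,470)),("side",(-120,-35,12),E(97,565)),("side",(0,55,66),E(200,284)),("side",(0,-55,66),E(330,420)),("side",(139,55,66),E(392,185)),("side",(139,-55,66),E(530,303))]
bt=[("top",(139,55,66),D(457,48)),("top",(139,-55,66),D(650,36))]
for o in(dt,ds,dt+ds,dt+ds+bt): print(fit(o,[.45,-.15,0]))
print(R.from_quat([ 1.38458567e-01,  9.90367868e-01, -7.91652292e-04, -2.90536177e-04]).as_matrix().round(3))
E
```

```text
(array([ 0.58413521,  0.23269358, -0.49432145]), array([[ 0.9,  0.1],
       [-0.4,  0.7],
       [-0.3, -0.1],
       [-0.8, -0.9],
       [ 0.5, -0.6],
       [ 1.2,  0.9]]))
(array([ 0.56717268, -0.19099315,  0.09239605]), array([[-0.3,  0.5],
       [ 0. , -0.1],
       [-0.2, -0. ],
       [ 0.4, -0.3]]))
(array([ 0.56474242, -0.19543547,  0.09634858]), array([[-0.7, -0.2],
       [ 0.1,  1.7],
       [-1.5, -1.3],
       [-0.1,  0.5],
       [ 0.5, -1.7],
       [ 2.2, -0.2]]))
(array([ 0.5664124 , -0.19313637,  0.08806852]), array([[ 0.4,  0.8],
       [ 0.7,  0.3],
       [ 0.8,  0.2],
       [ 1.4,  0.1],
       [-0.5, -1.8],
       [-0.1,  0.1],
       [-1.2, -2.4],
       [-0.2, -0.6],
       [ 1. , -2.4],
       [ 2.3, -0.8]]))
(array([ 0.56587655, -0.19318358,  0.08945676]), array([[ 0.5,  1. ],
       [ 0.8,  0.6],
       [ 0.8,  0.5],
       [ 1.4,  0.3],
       [-0.7, -1.6],
       [-0.2,  0.3],
       [-1.5, -2.3],
       [-0.4, -0.5],
       [ 0.7, -2.3],
       [ 2.1, -0.7],
       [-0.5, -1. ],
       [ 0.5, -1.1]]))
[[-0.962  0.274 -0.001]
 [ 0.274  0.962 -0.001]
 [ 0.    -0.002 -1.   ]]
```

send_rows --increments '[{"offset": [-27, -26, 0], "turn": 0, "hand": 1}, {"offset": [-27, -26, 0], "turn": 0, "hand": 1}, {"offset": [-27, -26, 0], "turn": 0, "hand": 1}, {"offset": [-27, -26, 0], "turn": 0, "hand": 1}, {"offset": [-27, -26, 0], "turn": 0, "hand": 1}, {"offset": [-27, -26, 0], "turn": 0, "hand": 1}, {"offset": [-27, -26, 0], "turn": 0, "hand": 1}, {"offset": [-27, -26, 0], "turn": 0, "hand": 1}, {"offset": [-35, 5, 0], "turn": 0, "hand": 1}, {"offset": [-35, 5, 10], "turn": 0, "hand": 1}, {"offset": [-35, 5, 10], "turn": 0, "hand": 1}, {"offset": [-35, 5, 10], "turn": 0, "hand": 1}, {"offset": [-35, 5, 10], "turn": 0, "hand": 1}, {"offset": [-35, 5, 10], "turn": 0, "hand": 1}, {"offset": [-35, 5, 10], "turn": 0, "hand": 1}, {"offset": [-35, 5, 10], "turn": 0, "hand": 1}, {"offset": [0, 0, 0], "turn": 6.2, "hand": 1}, {"offset": [0, 0, 0], "turn": 6.2, "hand": 1}, {"offset": [0, 0, 0], "turn": 0, "hand": 1}]'

```text
t: 2.48
position: [0.5814, 0.2312, 0.1606]
tcp_rot: [0.244, 0.97, -0.0, -0.001]
contact_force: [0.7, 0.3, -0.3]
grip_width: 0.998
finger_force: 0.0
```

```bash
cat >> h.py <<'E'
import cv2
def snap(name,boxes,k): # boxes: (cam,x,y,w,h)
    o=[]
    for n,x,y,w,h in boxes:
        i=cv2.cvtColor(manip.get_image(n),cv2.COLOR_RGB2BGR)
        o.append(cv2.resize(i[y:y+h,x:x+w],None,fx=k,fy=k,interpolation=cv2.INTER_CUBIC))
    H=max(a.shape[0] for a in o)
    cv2.imwrite(name,np.hstack([cv2.copyMakeBorder(a,0,H-a.shape[0],0,4,cv2.BORDER_CONSTANT) for a in o]))
E
python3 - <<'E'
from h import *
snap("pics/p1.png",[("side",230,70,110,110),("top",165,140,80,110)],4)
p=manip.observe()["position"]
a=np.radians(61.7);y=np.array([np.cos(a),np.sin(a),0])
for n,o in(("side",(230,70)),("top",(165,140))):
    print(n,((proj(n,[p,p+.0425*y+[0,0,.013],p-.0425*y+[0,0,.013]])-o)*4).round())
E
```

```text
side [[238. 163.]
 [242. 114.]
 [231. 179.]]
top [[142. 156.]
 [ 57. 108.]
 [212. 196.]]
```

View pics/p1.png

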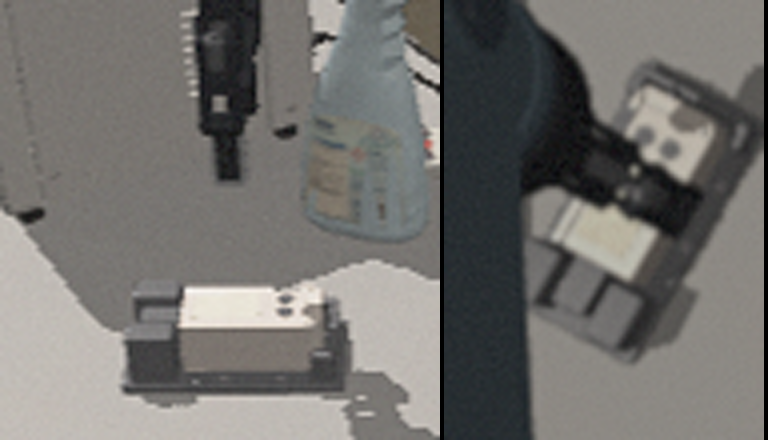

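The side view shows the near fingertip at crop (229,181), where the arm reading predicts (231,179), so the calibration holds. Descending onto the body.

send_rows --increments '[{"offset": [-2, 2, 25], "turn": 0, "hand": 1}, {"offset": [0, 0, 30], "turn": 0, "hand": 1}, {"offset": [0, 0, 30], "turn": 0, "hand": 1}, {"offset": [0, 0, 25], "turn": 0, "hand": 1}, {"offset": [0, 0, 16], "turn": 0, "hand": 1}, {"offset": [0, 0, 10], "turn": 0, "hand": 1}, {"offset": [0, 0, 0], "turn": 0, "hand": 1}, {"offset": [0, 0, 0], "turn": 0, "hand": 0.3}, {"offset": [0, 0, 0], "turn": 0, "hand": 0.0}, {"offset": [0, 0, 0], "turn": 0, "hand": -0.3}, {"offset": [0, 0, 0], "turn": 0, "hand": -0.6}, {"offset": [0, 0, 0], "turn": 0, "hand": -1}, {"offset": [0, 0, 0], "turn": 0, "hand": -1}]' --newtons 40

```text
t: 4.2
position: [0.5853, 0.2324, 0.0265]
tcp_rot: [0.245, 0.97, 0.0, 0.001]
contact_force: [-0.7, -0.2, 6.6]
grip_width: 0.578
finger_force: 43.4
```

Gripped at 49 mm, which matches the 50 mm body. Lifting it and carrying it to the ledge.

send_rows --increments '[{"offset": [0, 0, -10], "turn": 0, "hand": -1}, {"offset": [0, 0, -25], "turn": 0, "hand": -1}, {"offset": [0, 0, -35], "turn": 0, "hand": -1}, {"offset": [0, 0, -35], "turn": 0, "hand": -1}, {"offset": [-5, -15, 0], "turn": 0, "hand": -1}, {"offset": [-10, -31, 0], "turn": 0, "hand": -1}, {"offset": [-10, -31, 0], "turn": 0, "hand": -1}, {"offset": [-10, -31, 0], "turn": 0, "hand": -1}, {"offset": [-10, -31, 0], "turn": 0, "hand": -1}, {"offset": [-10, -31, 0], "turn": 0, "hand": -1}, {"offset": [-10, -31, 0], "turn": 0, "hand": -1}, {"offset": [-10, -31, 0], "turn": 0, "hand": -1}, {"offset": [-10, -31, 0], "turn": 0, "hand": -1}, {"offset": [-10, -31, 0], "turn": 0, "hand": -1}, {"offset": [-10, -31, 0], "turn": 0, "hand": -1}, {"offset": [-10, -31, 0], "turn": 0, "hand": -1}, {"offset": [-10, -31, 0], "turn": 0, "hand": -1}, {"offset": [-5, -29, 0], "turn": 0, "hand": -1}, {"offset": [0, 0, 0], "turn": 0, "hand": -1}]'

```text
t: 6.58
position: [0.4994, -0.1974, 0.1285]
tcp_rot: [0.246, 0.969, 0.0, -0.002]
contact_force: [0.2, -0.2, -2.7]
grip_width: 0.575
finger_force: 42.6
```

send_rows --increments '[{"offset": [0, 0, 0], "turn": -8, "hand": -1}, {"offset": [0, 0, 0], "turn": -8, "hand": -1}, {"offset": [0, 0, 0], "turn": -8, "hand": -1}, {"offset": [0, 0, 0], "turn": -9.4, "hand": -1}, {"offset": [0, 0, 30], "turn": 0, "hand": -1}, {"offset": [0, 0, 0], "turn": 0, "hand": -1}]'

```text
t: 7.32
position: [0.4989, -0.1936, 0.0974]
tcp_rot: [-0.044, 0.999, 0.002, -0.003]
contact_force: [-0.6, 0.2, -2.8]
grip_width: 0.576
finger_force: 42.8
```

```bash
python3 - <<'E'
from h import *
snap("pics/p2.png",[("side",290,170,160,140),("top",360,120,40,140)],4)
s=manip.observe();print(s["position"],s["tcp_rot"],s["contact_force"],s["grip_width"])
E
```

```text
[ 0.50092582 -0.19506417  0.09989113] [-4.43938945e-02  9.99013595e-01  6.20562397e-04 -7.96735111e-04] [-1.04182647  0.02755113 -2.56025599] 0.57371313542174
```

View pics/p2.png

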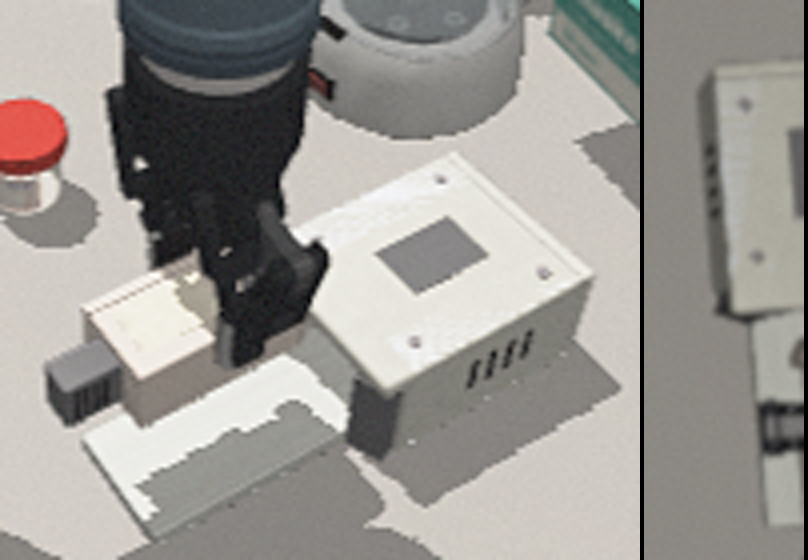

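The side view shows the cassette level over the ledge, nose to the dock. The cup is untouched at crop (30,140). Lowering it onto the ledge.

send_rows --increments '[{"offset": [-4, -2.8, 20], "turn": 0, "hand": -1}, {"offset": [0, 0, 25], "turn": 0, "hand": -1}, {"offset": [0, 0, 12], "turn": 0, "hand": -1}, {"offset": [0, 0, 5], "turn": 0, "hand": -1}, {"offset": [0, 0, 3], "turn": 0, "hand": -1}, {"offset": [0, 0, 2], "turn": 0, "hand": -1}, {"offset": [0, 0, 0], "turn": 0, "hand": -1}, {"offset": [0, 0, 0], "turn": 0, "hand": -1}]'

```text
t: 8.43
position: [0.506, -0.1983, 0.0336]
tcp_rot: [-0.044, 0.999, -0.0, 0.0]
contact_force: [0.4, 0.0, -3.5]
grip_width: 0.579
finger_force: 42.9
```

send_rows --increments '[{"offset": [0, 0, 1.5], "turn": 0, "hand": -1}, {"offset": [0, 0, 1], "turn": 0, "hand": -1}, {"offset": [0, 0, 0], "turn": 0, "hand": -1}]'

```text
t: 8.8
position: [0.5057, -0.1981, 0.0307]
tcp_rot: [-0.044, 0.999, 0.0, -0.0]
contact_force: [0.0, -0.3, -3.6]
grip_width: 0.575
finger_force: 42.9
```

send_rows --increments '[{"offset": [0, 0, 0.7], "turn": 0, "hand": -1}, {"offset": [0, 0, 0.7], "turn": 0, "hand": -1}, {"offset": [0, 0, 0], "turn": 0, "hand": -1}]'

```text
t: 9.18
position: [0.506, -0.1983, 0.0305]
tcp_rot: [-0.044, 0.999, -0.0, 0.0]
contact_force: [-3.0, 0.9, 6.2]
grip_width: 0.578
finger_force: 44.0
```

send_rows --increments '[{"offset": [0, 0, 0], "turn": 0, "hand": -0.2}, {"offset": [0, 0, 0], "turn": 0, "hand": 0.3}, {"offset": [0, 0, 0], "turn": 0, "hand": 0.7}, {"offset": [0, 0, 0], "turn": 0, "hand": 1}, {"offset": [0, 0, 0], "turn": 0, "hand": 1}, {"offset": [0, 0, -25], "turn": 0, "hand": 1}, {"offset": [0, 0, -40], "turn": 0, "hand": 1}, {"offset": [0, 0, -25], "turn": 0, "hand": 1}, {"offset": [35, 0, 0], "turn": 0, "hand": 1}, {"offset": [35, 0, 0], "turn": 0, "hand": 1}, {"offset": [0, 0, 0], "turn": 0, "hand": 1}]'

```text
t: 10.55
position: [0.4341, -0.204, 0.1193]
tcp_rot: [-0.044, 0.999, 0.0, -0.001]
contact_force: [0.3, -0.3, 0.3]
grip_width: 1.0
finger_force: 0.0
```

```bash
python3 - <<'E'
from h import *
snap("pics/p3.png",[("side",290,180,140,130),("top",370,170,60,100)],4)
s=manip.observe();print(s["position"],s["tcp_rot"],s["contact_force"],s["grip_width"])
E
```

```text
[ 0.43647709 -0.20472403  0.11973042] [-4.39098000e-02  9.99035322e-01 -2.94645095e-04  5.18652599e-04] [0.6210572  0.49912353 0.27225691] 1.0008860271099067
```

View pics/p3.png

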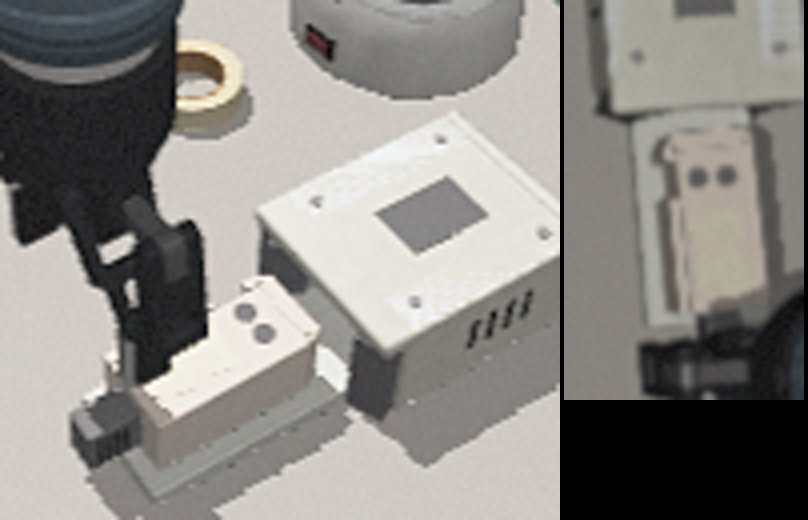

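The cassette lies straight on the ledge. In the top crop its right edge runs from (755,150) to (768,290), and it is centred on the ledge to about 1 mm. The tape is in place. I'll check its position along x.

```bash
python3 - <<'E'
from h import *
p=[.505,-.1981,.0888]
L=np.array([(-50,-25,52),(-50,25,52),(50,-17,52),(50,17,52),(-80,-10,46),(-50,-25,12)])/1000
for n,o,sx in(("side",(290,180),0),("top",(370,170),564)): print(n,((proj(n,tow(p,L))-o)*4+[sx,0]).round().tolist())
d=[.5665,-.192,.0895];print(((proj("top",tow(d,np.array([(-.12,.035,.012),(0,.035,.012)])))-[370,170])*4+[564,0]).round().tolist())
E
```

```text
side [[158.0, 423.0], [103.0, 350.0], [317.0, 320.0], [276.0, 276.0], [88.0, 437.0], [158.0, 470.0]]
top [[770.0, 306.0], [680.0, 313.0], [739.0, 126.0], [678.0, 130.0], [745.0, 362.0], [751.0, 304.0]]
[[648.0, 326.0], [630.0, 118.0]]
```

The prediction matches the picture to about 2 mm. Descending to the tail grip.

send_rows --increments '[{"offset": [-1.5, 0, 25], "turn": 0, "hand": 1}, {"offset": [0, 0, 30], "turn": 0, "hand": 1}, {"offset": [0, 0, 25], "turn": 0, "hand": 1}, {"offset": [0, 0, 12], "turn": 0, "hand": 1}, {"offset": [0, 0, 7], "turn": 0, "hand": 1}, {"offset": [0, 0, 0], "turn": 0, "hand": 1}, {"offset": [0, 0, 0], "turn": 0, "hand": 0.2}, {"offset": [0, 0, 0], "turn": 0, "hand": -0.2}, {"offset": [0, 0, 0], "turn": 0, "hand": -0.4}, {"offset": [0, 0, 0], "turn": 0, "hand": -0.6}, {"offset": [0, 0, 0], "turn": 0, "hand": -0.8}, {"offset": [0, 0, 0], "turn": 0, "hand": -1}, {"offset": [0, 0, 0], "turn": 0, "hand": -1}]' --newtons 30

```text
t: 12.28
position: [0.4377, -0.2044, 0.0208]
tcp_rot: [-0.044, 0.999, -0.0, 0.0]
contact_force: [-0.9, 0.8, 6.3]
grip_width: 0.229
finger_force: 32.7
```

send_rows --increments '[{"offset": [0, 0, -0.6], "turn": 0, "hand": -1}, {"offset": [-3, 0, 0], "turn": 0, "hand": -1}, {"offset": [-5, 0, 0], "turn": 0, "hand": -1}, {"offset": [-5, 0, 0], "turn": 0, "hand": -1}, {"offset": [-5, 0, 0], "turn": 0, "hand": -1}, {"offset": [0, 0, 0], "turn": 0, "hand": -1}]'

```text
t: 13.02
position: [0.456, -0.2026, 0.0209]
tcp_rot: [-0.045, 0.999, -0.0, 0.0]
contact_force: [1.1, 0.5, -0.9]
grip_width: 0.227
finger_force: 31.8
```

send_rows --increments '[{"offset": [-4, 0, 0], "turn": 0, "hand": -1}, {"offset": [-4, 0, 0], "turn": 0, "hand": -1}, {"offset": [-4, 0, 0], "turn": 0, "hand": -1}, {"offset": [0, 0, 0], "turn": 0, "hand": -1}]'

```text
t: 13.52
position: [0.4678, -0.2016, 0.0209]
tcp_rot: [-0.044, 0.999, -0.0, 0.0]
contact_force: [0.3, 0.7, -2.2]
grip_width: 0.227
finger_force: 31.7
```

send_rows --increments '[{"offset": [-4, 0, 0], "turn": 0, "hand": -1}, {"offset": [-4, 0, 0], "turn": 0, "hand": -1}, {"offset": [-4, 0, 0], "turn": 0, "hand": -1}, {"offset": [0, 0, 0], "turn": 0, "hand": -1}]'

```text
t: 14.02
position: [0.4798, -0.2005, 0.021]
tcp_rot: [-0.044, 0.999, -0.0, 0.0]
contact_force: [-0.0, 0.0, -1.6]
grip_width: 0.229
finger_force: 31.7
```

send_rows --increments '[{"offset": [-3, 0, 0], "turn": 0, "hand": -1}, {"offset": [-3, 0, 0], "turn": 0, "hand": -1}, {"offset": [-3, 0, 0], "turn": 0, "hand": -1}, {"offset": [0, 0, 0], "turn": 0, "hand": -1}]'

```text
t: 14.52
position: [0.4887, -0.1997, 0.021]
tcp_rot: [-0.044, 0.999, -0.0, 0.0]
contact_force: [-0.5, 0.2, -3.1]
grip_width: 0.225
finger_force: 31.7
```

send_rows --increments '[{"offset": [-3, 0, 0], "turn": 0, "hand": -1}, {"offset": [-3, 0, 0], "turn": 0, "hand": -1}, {"offset": [0, 0, 0], "turn": 0, "hand": -1}]'

```text
t: 14.9
position: [0.4946, -0.1992, 0.021]
tcp_rot: [-0.044, 0.999, -0.0, 0.0]
contact_force: [-0.0, 0.0, -2.2]
grip_width: 0.224
finger_force: 31.7
```

send_rows --increments '[{"offset": [-2, 0, 0], "turn": 0, "hand": -1}, {"offset": [-2, 0, 0], "turn": 0, "hand": -1}, {"offset": [0, 0, 0], "turn": 0, "hand": -1}]'

```text
t: 15.28
position: [0.4986, -0.1989, 0.021]
tcp_rot: [-0.044, 0.999, -0.0, 0.0]
contact_force: [0.5, -0.9, -1.7]
grip_width: 0.225
finger_force: 31.8
```

send_rows --increments '[{"offset": [-2, 0, 0], "turn": 0, "hand": -1}, {"offset": [-2, 0, 0], "turn": 0, "hand": -1}, {"offset": [0, 0, 0], "turn": 0, "hand": -1}]'

```text
t: 15.65
position: [0.5026, -0.1985, 0.021]
tcp_rot: [-0.044, 0.999, -0.0, 0.0]
contact_force: [0.4, -0.4, -2.1]
grip_width: 0.225
finger_force: 31.8
```

send_rows --increments '[{"offset": [-2, 0, 0], "turn": 0, "hand": -1}, {"offset": [-2, 0, 0], "turn": 0, "hand": -1}, {"offset": [0, 0, 0], "turn": 0, "hand": -1}]'

```text
t: 16.02
position: [0.5066, -0.1982, 0.021]
tcp_rot: [-0.044, 0.999, -0.0, 0.0]
contact_force: [-0.2, -0.2, -2.6]
grip_width: 0.228
finger_force: 31.8
```

send_rows --increments '[{"offset": [-2, 0, 0], "turn": 0, "hand": -1}, {"offset": [-2, 0, 0], "turn": 0, "hand": -1}, {"offset": [0, 0, 0], "turn": 0, "hand": -1}]'

```text
t: 16.4
position: [0.5105, -0.1978, 0.021]
tcp_rot: [-0.044, 0.999, -0.0, 0.0]
contact_force: [0.5, -0.6, -2.8]
grip_width: 0.23
finger_force: 31.8
```

send_rows --increments '[{"offset": [-2, 0, 0], "turn": 0, "hand": -1}, {"offset": [-2, 0, 0], "turn": 0, "hand": -1}, {"offset": [0, 0, 0], "turn": 0, "hand": -1}]'

```text
t: 16.77
position: [0.5145, -0.1976, 0.021]
tcp_rot: [-0.044, 0.999, -0.0, 0.0]
contact_force: [0.3, 0.1, -2.1]
grip_width: 0.23
finger_force: 31.8
```

send_rows --increments '[{"offset": [-2, 0, 0], "turn": 0, "hand": -1}, {"offset": [-2, 0, 0], "turn": 0, "hand": -1}, {"offset": [0, 0, 0], "turn": 0, "hand": -1}]'

```text
t: 17.15
position: [0.5182, -0.1979, 0.0211]
tcp_rot: [-0.044, 0.999, -0.001, -0.0]
contact_force: [-1.9, -4.5, -1.7]
grip_width: 0.228
finger_force: 31.9
```

send_rows --increments '[{"offset": [-2, 0, 0], "turn": 0, "hand": -1}, {"offset": [-2, 0, 0], "turn": 0, "hand": -1}, {"offset": [0, 0, 0], "turn": 0, "hand": -1}]'

```text
t: 17.52
position: [0.5224, -0.1977, 0.0211]
tcp_rot: [-0.044, 0.999, -0.001, 0.0]
contact_force: [-2.2, -5.6, -3.0]
grip_width: 0.229
finger_force: 31.9
```

send_rows --increments '[{"offset": [-2, 0, 0], "turn": 0, "hand": -1}, {"offset": [-2, 0, 0], "turn": 0, "hand": -1}, {"offset": [0, 0, 0], "turn": 0, "hand": -1}]'

```text
t: 17.9
position: [0.527, -0.1974, 0.0212]
tcp_rot: [-0.044, 0.999, -0.001, 0.001]
contact_force: [0.1, -5.1, -3.1]
grip_width: 0.228
finger_force: 31.9
```

The ball met the nose at TCP x of about 0.517: the sideways force reads -5 N. Home should come at about 0.537 to 0.542.

send_rows --increments '[{"offset": [-2, 0, 0], "turn": 0, "hand": -1}, {"offset": [-2, 0, 0], "turn": 0, "hand": -1}, {"offset": [0, 0, 0], "turn": 0, "hand": -1}]'

```text
t: 18.27
position: [0.5311, -0.1971, 0.0213]
tcp_rot: [-0.044, 0.999, -0.001, 0.001]
contact_force: [1.5, -4.7, -3.3]
grip_width: 0.227
finger_force: 32.0
```

send_rows --increments '[{"offset": [-1, 0, 0], "turn": 0, "hand": -1}, {"offset": [-1, 0, 0], "turn": 0, "hand": -1}, {"offset": [0, 0, 0], "turn": 0, "hand": -1}]'

```text
t: 18.65
position: [0.5328, -0.1968, 0.0212]
tcp_rot: [-0.044, 0.999, -0.001, 0.001]
contact_force: [-0.3, -4.5, -3.0]
grip_width: 0.228
finger_force: 32.0
```

send_rows --increments '[{"offset": [-1, 0, 0], "turn": 0, "hand": -1}, {"offset": [-1, 0, 0], "turn": 0, "hand": -1}, {"offset": [0, 0, 0], "turn": 0, "hand": -1}]'

```text
t: 19.02
position: [0.5346, -0.1966, 0.0212]
tcp_rot: [-0.044, 0.999, -0.001, 0.0]
contact_force: [-0.2, -5.8, -3.6]
grip_width: 0.229
finger_force: 32.0
```

send_rows --increments '[{"offset": [-1, 0, 0], "turn": 0, "hand": -1}, {"offset": [-1, 0, 0], "turn": 0, "hand": -1}, {"offset": [0, 0, 0], "turn": 0, "hand": -1}]'

```text
t: 19.4
position: [0.5368, -0.1964, 0.0213]
tcp_rot: [-0.044, 0.999, -0.001, 0.001]
contact_force: [1.0, -5.3, -3.2]
grip_width: 0.226
finger_force: 31.9
```

send_rows --increments '[{"offset": [-1, 0, 0], "turn": 0, "hand": -1}, {"offset": [-1, 0, 0], "turn": 0, "hand": -1}, {"offset": [0, 0, 0], "turn": 0, "hand": -1}]'

```text
t: 19.77
position: [0.5391, -0.1962, 0.0213]
tcp_rot: [-0.044, 0.999, -0.001, 0.001]
contact_force: [0.8, -4.9, -2.7]
grip_width: 0.224
finger_force: 31.9
```

send_rows --increments '[{"offset": [-1, 0, 0], "turn": 0, "hand": -1}, {"offset": [0, 0, 0], "turn": 0, "hand": -1}]'

```text
t: 20.02
position: [0.5402, -0.1961, 0.0213]
tcp_rot: [-0.044, 0.999, -0.001, 0.001]
contact_force: [1.3, -4.9, -3.4]
grip_width: 0.226
finger_force: 31.8
```

send_rows --increments '[{"offset": [-1, 0, 0], "turn": 0, "hand": -1}, {"offset": [0, 0, 0], "turn": 0, "hand": -1}]'

```text
t: 20.27
position: [0.5413, -0.1959, 0.0213]
tcp_rot: [-0.044, 0.999, -0.001, 0.001]
contact_force: [2.2, -3.8, -4.2]
grip_width: 0.228
finger_force: 31.9
```

send_rows --increments '[{"offset": [-0.8, 0, 0], "turn": 0, "hand": -1}, {"offset": [0, 0, 0], "turn": 0, "hand": -1}]'

```text
t: 20.52
position: [0.5419, -0.1956, 0.0213]
tcp_rot: [-0.044, 0.999, -0.0, 0.001]
contact_force: [2.2, -4.2, -3.0]
grip_width: 0.227
finger_force: 31.9
```

send_rows --increments '[{"offset": [-0.8, 0, 0], "turn": 0, "hand": -1}, {"offset": [0, 0, 0], "turn": 0, "hand": -1}]'

```text
t: 20.78
position: [0.5425, -0.1953, 0.0212]
tcp_rot: [-0.044, 0.999, -0.0, 0.001]
contact_force: [3.0, -3.6, -3.0]
grip_width: 0.23
finger_force: 31.9
```

send_rows --increments '[{"offset": [-0.8, 0, 0], "turn": 0, "hand": -1}, {"offset": [0, 0, 0], "turn": 0, "hand": -1}]'

```text
t: 21.02
position: [0.5431, -0.195, 0.0212]
tcp_rot: [-0.044, 0.999, -0.0, 0.001]
contact_force: [2.6, -3.2, -2.2]
grip_width: 0.228
finger_force: 32.0
```

send_rows --increments '[{"offset": [-0.8, 0, 0], "turn": 0, "hand": -1}, {"offset": [0, 0, 0], "turn": 0, "hand": -1}]'

```text
t: 21.28
position: [0.5436, -0.1947, 0.0211]
tcp_rot: [-0.044, 0.999, -0.0, 0.0]
contact_force: [2.7, -2.9, -2.3]
grip_width: 0.224
finger_force: 31.9
```

send_rows --increments '[{"offset": [-0.8, 0, 0], "turn": 0, "hand": -1}, {"offset": [0, 0, 0], "turn": 0, "hand": -1}]'

```text
t: 21.52
position: [0.5439, -0.1945, 0.021]
tcp_rot: [-0.044, 0.999, 0.0, -0.0]
contact_force: [1.1, -2.7, -1.2]
grip_width: 0.228
finger_force: 32.0
```

send_rows --increments '[{"offset": [-0.8, 0, 0], "turn": 0, "hand": -1}, {"offset": [0, 0, 0], "turn": 0, "hand": -1}]'

```text
t: 21.78
position: [0.5439, -0.1944, 0.0209]
tcp_rot: [-0.044, 0.999, 0.0, -0.001]
contact_force: [-4.4, -3.1, 0.6]
grip_width: 0.227
finger_force: 32.3
```

send_rows --increments '[{"offset": [-0.8, 0, 0], "turn": 0, "hand": -1}, {"offset": [0, 0, 0], "turn": 0, "hand": -1}]'

```text
t: 22.02
position: [0.5439, -0.1944, 0.0209]
tcp_rot: [-0.044, 0.999, 0.0, -0.002]
contact_force: [-6.7, -3.5, 3.4]
grip_width: 0.228
finger_force: 32.6
```

The push force is building while x stays fixed at 0.5439, so the buffer has been touched and the cassette is home. I'll relax the push, then test the hold with a light tug.

send_rows --increments '[{"offset": [1, 0, 0], "turn": 0, "hand": -1}, {"offset": [1, 0, 0], "turn": 0, "hand": -1}, {"offset": [0, 0, 0], "turn": 0, "hand": -1}]'

```text
t: 22.4
position: [0.544, -0.1946, 0.0209]
tcp_rot: [-0.044, 0.999, 0.0, 0.0]
contact_force: [-0.4, -2.2, -0.9]
grip_width: 0.227
finger_force: 31.9
```

send_rows --increments '[{"offset": [0.7, 0, 0], "turn": 0, "hand": -1}, {"offset": [0, 0, 0], "turn": 0, "hand": -1}]'

```text
t: 22.65
position: [0.5437, -0.1948, 0.0211]
tcp_rot: [-0.044, 0.999, -0.0, 0.001]
contact_force: [2.8, -1.2, -2.5]
grip_width: 0.227
finger_force: 31.7
```

send_rows --increments '[{"offset": [-0.6, 0, 0.3], "turn": 0, "hand": -1}, {"offset": [0, 0, 0], "turn": 0, "hand": -1}, {"offset": [0, 0, 0], "turn": 0, "hand": -0.45}, {"offset": [0, 0, 0], "turn": 0, "hand": 0}, {"offset": [0, 0, 0], "turn": 0, "hand": 0.3}, {"offset": [0, 0, 0], "turn": 0, "hand": 0.3}]'

```text
t: 23.4
position: [0.5435, -0.1947, 0.0207]
tcp_rot: [-0.044, 0.999, 0.0, -0.0]
contact_force: [0.3, -0.2, -0.4]
grip_width: 0.651
finger_force: 0.0
```

send_rows --increments '[{"offset": [0, 0, -10], "turn": 0, "hand": 0.3}, {"offset": [0, 0, -30], "turn": 0, "hand": 0.3}, {"offset": [0, 0, -40], "turn": 0, "hand": 0.3}, {"offset": [0, 0, -40], "turn": 0, "hand": 0.3}, {"offset": [40, 0, -10], "turn": 0, "hand": 0.3}, {"offset": [40, 0, 0], "turn": 0, "hand": 0.3}, {"offset": [30, 0, 0], "turn": 0, "hand": 0.3}, {"offset": [0, 0, 0], "turn": 0, "hand": 0.3}]'

```text
t: 24.4
position: [0.4326, -0.2045, 0.1515]
tcp_rot: [-0.044, 0.999, -0.0, 0.0]
contact_force: [-0.4, 0.0, 0.0]
grip_width: 0.649
finger_force: 0.0
```

```bash
python3 - <<'E'
from h import *
snap("pics/p4.png",[("side",290,180,140,130),("top",370,170,60,100)],4)
p=tow([.5665,-.192,.0895],np.array([[.0425,0,.012]]))[0];p[2]=.0895
L=np.array([(-50,-25,52),(-80,-10,46),(-80,10,46),(-80,-10,18)])/1000
for n,o,sx in(("side",(290,180),0),("top",(370,170),564)): print(n,((proj(n,tow(p,L))-o)*4+[sx,0]).round().tolist())
s=manip.observe();print(s["position"],s["contact_force"],s["t"])
E
```

```text
side [[333.0, 327.0], [266.0, 340.0], [243.0, 313.0], [263.0, 373.0]]
top [[751.0, 117.0], [727.0, 174.0], [691.0, 176.0], [715.0, 177.0]]
[ 0.43468215 -0.20497318  0.15158906] [ 0.14611499 -0.21021167 -0.7491701 ] 24.5
```

View pics/p4.png

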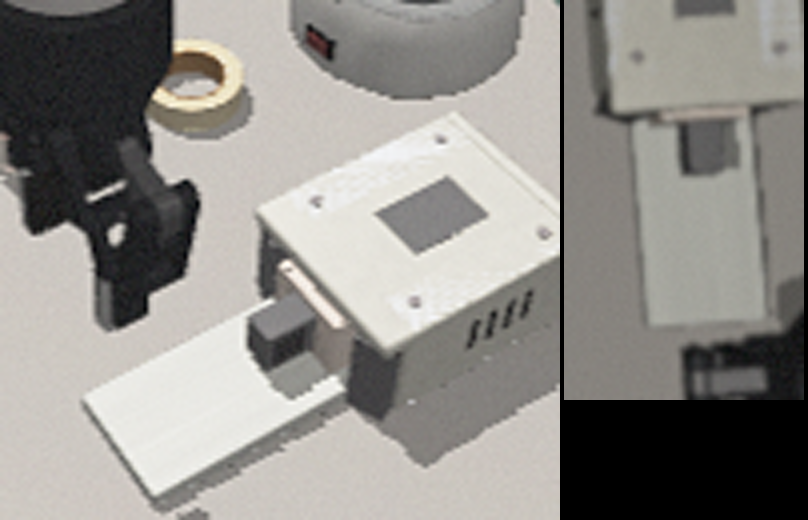

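The cassette sits straight in the dock. The tail's end edge is at crop row 173, against 175 predicted for x of about 43 mm, so the ejector has not pushed it back and it is held. Handing in.

```bash
python3 -c "
from rig import manip
print(manip.close_job())"
```

```text
the job is handed in; nothing more can be done
None
```

The cassette was laid on the ledge, taken again by its tail and pushed home; it stayed put, straight and level, when let go, and the job is handed in at about 24.5 s (no verdict came back).

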